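# Wedge the weighing slab and hold it down

### The arm

A 7-joint arm with a two-finger parallel gripper is mounted at the origin on the work surface. World frame = base frame: x ahead of the robot, y to its left, z up, the work surface at z = 0. Lengths are in m, angles in rad, forces in N, time in s.
With the tool pointing down it reaches from about 0.4 to 0.85 m from the base axis. Payload 4.5 kg.
Tool frame: the origin (TCP) lies on the centre line of the jaws, within the pads' length; the fingertips stand 11 mm ahead of it and the grasp point (between the pads) lies 8 mm behind it; z points along the fingers, y is the direction in which the jaws open and shut (so a half turn about z gives the same grasp; the last joint's range is limited). The gripper opens to 88 mm and grips with 3 to 60 N. Pads are 18 mm wide; open, the fingers measure 123 mm over their backs; the gripper's body (75 mm by 187 mm) begins 45 mm behind the grasp point.
Start: joints at [-1.113, 0.689, -0.195, 1.565, 0.157, 0.902, -0.215], TCP at [0.257, 0.57, 0.25] pointing down, gripper open.
Joint ranges: [-3.01, 3.01], [-0.46, 2.08], [-1.47, 1.51], [0.13, 2.56], [-1, 4.14], [0.04, 2.09], [-2.66, 2.66]. Speed limits (rad/s): [2.57, 2.57, 3.14, 3.14, 3.14, 3.14, 3.14].

### API

Orientations are given as a unit quaternion [x, y, z, w].
In Python, from plant import r, snapshot gives the robot as it stands.
- The arm moves only by the tool drive_tool, never from a script. Its argument "commands" is a list of rows, each an object of numbers: "wx", "wy", "wz": the turn, a rotation vector about the tool's x, y, z in rad; "dx", "dy", "dz": the shift along the tool's x, y, z in m; "claw": the opening, from 0 (shut) to 1 (fully open). A call has 1 to 12 rows; each row shifts and turns the commanded pose from where the row before left it, along the tool's axes as they then stand; what a row does not reach is not made up. A row lasts 1/10 s, in which the tool goes at most 50 mm and 8.59 degrees, less where a joint would pass 70% of its speed; a pose out of reach is approached as far as the arm can. A call is refused whole if a number of a shift passes 0.05 or a number of a turn 0.15, either way. A call with a gripper value outside its range is refused whole. The fingers move at their own pace and stop on an object; "grip_force" is the grip in N (left out, the last holds). Time passes only in rows, so rows that do not move let the fingers close. It gives the time, the measured TCP pose, the force and the opening at its end, in the units of the state.
- r.get_state(): the state, without advancing time (a new reading comes with each control period).
- snapshot(name): name is "scene" or "side" or "wrist"; returns a dict with "color" (400x640x3 uint8, red, green, blue), "fx", "fy", "cx", "cy" (pixels), "dist" ([k1, k2, p1, p2, k3] as OpenCV has them; the pictures are not rectified), "world_to_cam" (4x4, takes a point from world to camera coordinates); the wrist camera has in their place "T_tool_cam" (4x4, takes a point from camera to tool coordinates, whose origin is the TCP and whose axes are the flange's). Camera axes: x right, y up, looking along -z (the intrinsics and any distortion apply to the point x, -y, -z); pixel columns grow to the right and rows downward; lengths in m; the calibration is good to about 2 mm. A picture is of the moment at which its call begins: read the wrist's pose just before it. There is no depth.
- r.finish_job(): hands the job in, once; it reports no verdict.
The state is a dict: "clock": time; "q": joint angles; "qd": joint speeds; "joint_torque": joint torques, N m; "tool_pos": TCP position; "eef_rot": TCP orientation; "contact_force": force on the tool from outside, world axes, zero at the start; "moment": the same for the moment, N m; "opening": opening from 0.0 (shut) to 1.0 (fully open).
Only numpy, scipy, OpenCV 4.12 (cv2) and the standard library are available. Lean on these libraries where they do the work, as an engineer would, in place of code of your own. Each camera call takes 0.05 s, during which the arm holds its last target. There are 200 camera calls.

### The job

The granite weighing slab would rock because one of its four feet has lost its rubber tip and stops short of the bench. Slide the wooden wedge, thin end first and flat on the bench, under that bare foot only, until it is just snug, and let go of it; then press down firmly on the slab's top over that foot and finish while still holding it pressed, the slab level and standing where it was. Never tip the slab down onto the bare foot, do not force the wedge at the other feet, and leave everything else where it is.

Things in the scene. Friction and masses are not known exactly. Their poses are not given: they have to be found in the camera images.
- slab: dark granite slab 220 x 220 x 25 mm, 3.3 kg, loose and level on the bench; top 47, underside 22 mm above the bench. Origin: on the bench under its centre; z up, x, y along its edges. Three feet, 30 mm across with black rubber tips, stand at x, y = (92, -72), (-72, -72), (-72, 92) mm; the bare steel stub at (92, 92) mm does not reach the bench. About 4 N down on the bare corner tips it
- bare_foot (a point): centre of the flat lower end of the bare steel stub without rubber, 8 mm above the bench, 18 mm in from both edges of the slab's corner; the stub is 20 mm across. Axes as the slab's
- bare_corner_top (a point): the point of the slab's top face straight above the bare foot, 47 mm above the bench. Axes as the slab's
- wedge: hardwood wedge lying flat on the bench, 120 x 30 mm, 30 g. Its top slopes evenly from 3 mm high at the thin end (x = +60 mm) to 15 mm at the thick end (x = -60 mm). Origin: centre of the underside; z up. It first meets the stub when the stub's centre is about 40 mm from the thin end (at wedge x = +20 mm); each further 10 mm lifts that corner 1 mm
- wedge_thick_end (a point): middle of the wedge's thick end face, 7.5 mm above its underside. Axes as the wedge's
- level: round bull's-eye spirit level lying on the slab, 60 mm across, 14 mm high, aluminium with a glass top, left in the quarter of the slab diagonally opposite the bare foot; origin under its centre
- tape: roll of adhesive tape lying flat, a ring 84 mm across outside, 68 mm inside, 25 mm high; origin under its centre
- amber: brown glass bottle with black cap, 72 mm across, 165 mm tall; origin under its centre
- jar: white plastic powder jar, 74 mm across, 95 mm tall; origin under its centre
- beaker: glass beaker, 70 mm across, 95 mm tall; origin under its centre
- mortar: white porcelain bowl, 90 mm across, 50 mm tall; origin under its centre
- weight: 200 g brass calibration weight with a knob, 36 mm across, 56 mm tall; origin under its centre
- scoop: flat steel weighing spatula, 155 mm long, 18 mm wide, 4 mm thick, lying on the bench; origin under its middle
Not all that is in view belongs to the job. There is more than one size of the wedge; the one meant has the size given above.

How it is judged:
By the outcome, as a careful person would: the job done as asked, in the order asked, and still so for the second after the job is handed in, while the arm keeps its last pose, push and grip.
It also fails if it takes over 61 s, if anything falls off the work surface, if the arm or the gripper's body presses on something with over 40 N, if the wrist force passes 120 N, or if a joint passes its speed limit or range.

## Working session

There is one attempt and no reset: what is moved stays moved. The work goes in short steps, Python scripts to look and compute and a tool call to move; the robot and the scene stay as the last step left them, time stands still between calls to the robot, and variables do not carry over. Pictures are saved under pics/ and viewed, on a budget of 10 in all, crops included, one or two more only if the job needs it, and the job is handed in when it is done.

Besides the shell and the picture viewer there is one more tool, called by a JSON object that holds its "op" and its "data", one argument or row to a line. drive_tool: Moves the arm, as the interface text tells. Its arguments: {"type":"object","properties":{"commands":{"type":"array","items":{"type":"object","properties":{"wx":{"type":"number"},"wy":{"type":"number"},"wz":{"type":"number"},"dx":{"type":"number"},"dy":{"type":"number"},"dz":{"type":"number"},"claw":{"type":"number"}}}},"grip_force":{"type":"number"}},"required":["commands"]}

```bash
ls; mkdir -p pics; cat > h.py <<'E'
import numpy as np, cv2, json, pickle
from plant import r, snapshot
from scipy.spatial.transform import Rotation as R
def shot(name, fn):
    s=r.get_state(); d=snapshot(name); d=dict(d); d['state']=s
    pickle.dump(d,open(f'pics/{fn}.pkl','wb')); cv2.imwrite(f'pics/{fn}.png',d['color'][...,::-1]); return d
def load(fn): return pickle.load(open(f'pics/{fn}.pkl','rb'))
def c2w(d):
    if 'world_to_cam' in d: return np.linalg.inv(np.array(d['world_to_cam']))
    T=np.eye(4); T[:3,:3]=R.from_quat(d['state']['eef_rot']).as_matrix(); T[:3,3]=d['state']['tool_pos']
    return T@np.array(d['T_tool_cam'])
def K(d): return np.array([[d['fx'],0,d['cx']],[0,d['fy'],d['cy']],[0,0,1.]])
def ray(d,px,z):
    p=cv2.undistortPoints(np.array(px,float).reshape(-1,1,2),K(d),np.array(d['dist'],float))[:,0]
    T=c2w(d); v=np.c_[p[:,0],-p[:,1],-np.ones(len(p))]@T[:3,:3].T; o=T[:3,3]
    return o+v*((z-o[2])/v[:,2:3])
def proj(d,P):
    T=np.linalg.inv(c2w(d)); P=np.atleast_2d(P).astype(float); c=P@T[:3,:3].T+T[:3,3]
    c=c*[1,-1,-1]
    return cv2.projectPoints(c,np.zeros(3),np.zeros(3),K(d),np.array(d['dist'],float))[0][:,0]
E
python3 - <<'E'
from h import *
a=shot('scene','scene0');b=shot('side','side0')
for d in(a,b): print(c2w(d)[:3,3],-c2w(d)[:3,2],d['fx'])
s=r.get_state();print({k:np.round(v,3) for k,v in s.items()})
E
```

```text
pics
[ 1.16468663 -0.67245197  0.89755941] [-0.53866556  0.49581864 -0.68117787] 383.3294350233805
[-0.34679373  0.84064509  1.13230666] [ 0.52472207 -0.55041267 -0.64939406] 473.70058493443
{'clock': np.float64(0.1), 'q': array([-1.113,  0.69 , -0.195,  1.566,  0.157,  0.903, -0.215]), 'qd': array([ 0.001, -0.003, -0.001, -0.004, -0.   , -0.002,  0.   ]), 'joint_torque': array([-3.0000e-03, -5.2850e+01, -1.2710e+00, -1.5384e+01, -5.3000e-02,
        2.0000e-03,  0.0000e+00]), 'tool_pos': array([0.257, 0.569, 0.249]), 'eef_rot': array([ 0.21 ,  0.978, -0.001, -0.   ]), 'contact_force': array([ 0.193, -0.49 ,  0.414]), 'moment': array([-0.037, -0.009,  0.059]), 'opening': np.float64(1.0)}
```

View pics/scene0.png

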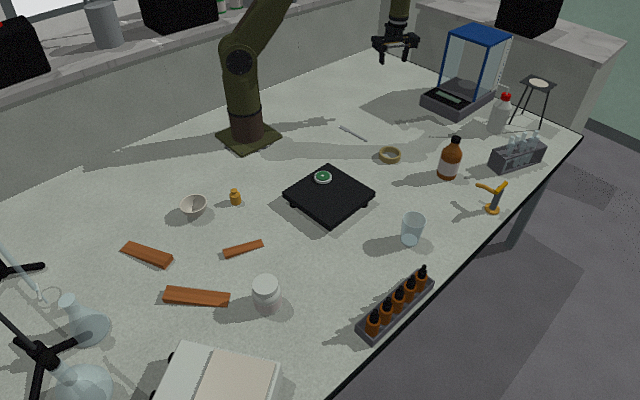

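View pics/side0.png

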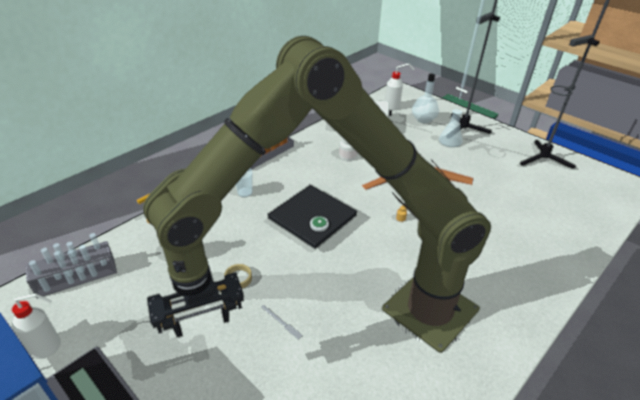

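The scene view shows the slab with corners near (283,193), (324,165), (375,190) and (330,225). The level sits at (322,177), so the bare foot is under the bottom corner at (330,225). Three orange wedges lie at (147,254), (243,249) and (196,296). The side view agrees, though the arm hides some of it.

```bash
python3 - <<'E'
from h import *
d=load('scene0');img=d['color'][...,::-1].copy()
hsv=cv2.cvtColor(img,cv2.COLOR_BGR2HSV)
m=cv2.inRange(hsv,(5,120,60),(18,255,255))
cs,_=cv2.findContours(m,cv2.RETR_EXTERNAL,cv2.CHAIN_APPROX_NONE)
for c in cs:
    if cv2.contourArea(c)<80: continue
    q=cv2.approxPolyDP(c,2,True)[:,0]
    if not(100<q[:,0].mean()<290):continue
    print('w',cv2.contourArea(c)); print(np.c_[q,np.round(ray(d,q,0.0)[:,:2],3),np.round(ray(d,q,0.015)[:,:2],3)])
# slab top
for z in(.047,):
  print(np.round(ray(d,[[283,193],[324,165],[375,190],[330,225],[322,177]],z),3))
m=cv2.inRange(cv2.cvtColor(img,cv2.COLOR_BGR2GRAY),0,45)
cs,_=cv2.findContours(m,cv2.RETR_EXTERNAL,cv2.CHAIN_APPROX_NONE)
c=[c for c in cs if cv2.pointPolygonTest(c,(335,205),False)>0]
for c in c: print(cv2.approxPolyDP(c,3,True)[:,0].tolist())
cv2.imwrite('pics/crop0.png',np.hstack([cv2.resize(img[225:325,110:300],None,fx=3,fy=3,interpolation=2)[:, :570]]) )
cv2.imwrite('pics/crop1.png',cv2.resize(img[155:265,210:390],None,fx=4.4,fy=4.4,interpolation=2))
E
```

```text
w 968.5
[[162.    297.      0.469  -0.611   0.481  -0.612]
 [165.    302.      0.489  -0.612   0.5    -0.613]
 [226.    306.      0.608  -0.494   0.618  -0.497]
 [229.    293.      0.58   -0.466   0.59   -0.469]
 [167.    285.      0.443  -0.582   0.455  -0.584]]
w 657.0
[[ 1.20e+02  2.50e+02  2.30e-01 -6.36e-01  2.45e-01 -6.36e-01]
 [ 1.65e+02  2.68e+02  3.85e-01 -5.60e-01  3.98e-01 -5.62e-01]
 [ 1.72e+02  2.59e+02  3.69e-01 -5.29e-01  3.82e-01 -5.31e-01]
 [ 1.71e+02  2.54e+02  3.50e-01 -5.22e-01  3.63e-01 -5.25e-01]
 [ 1.30e+02  2.41e+02  2.16e-01 -5.97e-01  2.32e-01 -5.98e-01]]
w 303.5
[[263.    245.      0.506  -0.296   0.517  -0.302]
 [260.    239.      0.481  -0.288   0.492  -0.295]
 [223.    249.      0.438  -0.395   0.45   -0.399]
 [227.    258.      0.475  -0.404   0.486  -0.409]]
[[ 0.407 -0.136  0.047]
 [ 0.39   0.063  0.047]
 [ 0.6    0.098  0.047]
 [ 0.613 -0.12   0.047]
 [ 0.434  0.013  0.047]]
[[327, 163], [282, 193], [290, 206], [296, 206], [331, 230], [364, 207], [374, 191]]
```

View pics/crop0.png

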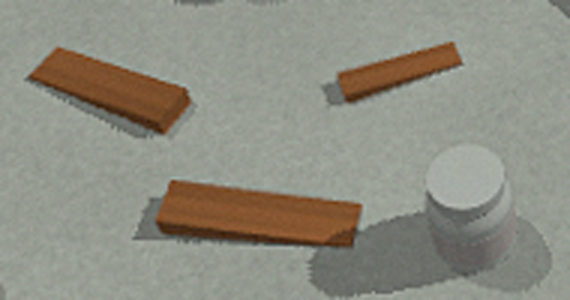

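View pics/crop1.png

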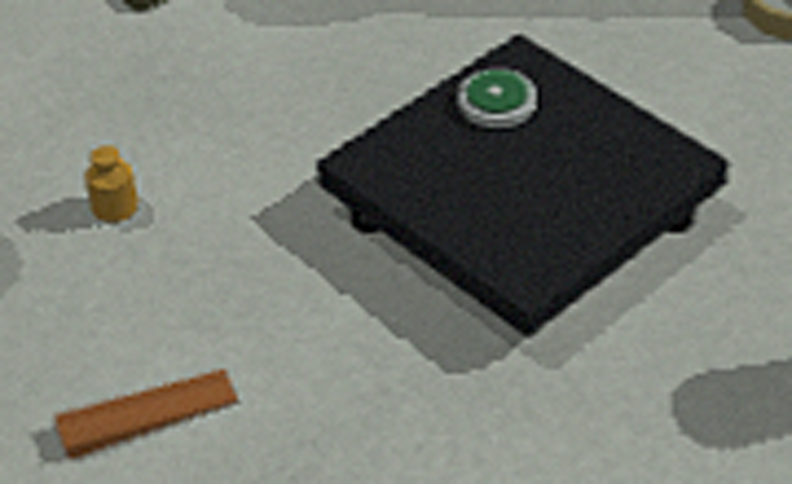

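The small wedge runs from its thick end near (0.46,-0.40) to its thin end near (0.50,-0.29), and it matches 120 x 30 mm. The bare corner is near (0.613,-0.12). Next I'll move the wrist camera over that area.

{"op": "drive_tool", "data": {
  "commands": [
    {"dx": -0.037, "dy": -0.024},
    {"dx": -0.037, "dy": -0.024},
    {"dx": -0.037, "dy": -0.024},
    {"dx": -0.037, "dy": -0.024},
    {"dx": -0.037, "dy": -0.024},
    {"dx": -0.037, "dy": -0.024},
    {"dx": -0.037, "dy": -0.024},
    {"dx": -0.037, "dy": -0.024},
    {"dx": -0.037, "dy": -0.024},
    {"dx": -0.037, "dy": -0.024}
  ]
}}

```text
validation failed for argument at $.co...
```

{"op": "drive_tool", "data": {
  "commands": [
    {"dx": -0.017, "dy": -0.042},
    {"dx": -0.017, "dy": -0.042},
    {"dx": -0.017, "dy": -0.042},
    {"dx": -0.017, "dy": -0.042},
    {"dx": -0.017, "dy": -0.042},
    {"dx": -0.017, "dy": -0.042},
    {"dx": -0.017, "dy": -0.042},
    {"dx": -0.017, "dy": -0.042},
    {"dx": -0.017, "dy": -0.042},
    {"dx": -0.017, "dy": -0.042},
    {"dx": -0.017, "dy": -0.042},
    {"dx": -0.017, "dy": -0.042}
  ]
}}

```text
validation failed for argument at $.co...
```

{"op": "drive_tool", "data": {
  "commands": [
    {"wz": 0.15},
    {"wz": 0.15},
    {"wz": 0.15},
    {"wz": 0.15},
    {"wz": 0.15},
    {"wz": 0.15},
    {"wz": 0.15},
    {"wz": 0.15},
    {"wz": 0.15},
    {"wz": 0.15},
    {},
    {}
  ]
}}

```text
validation failed for argument at $.co...
```

```bash
python3 - <<'E'
from h import *
d=shot('wrist','w1');s=d['state'];print(s['clock'],s['tool_pos'],s['eef_rot'],s['q'],s['contact_force'])
print(d['T_tool_cam'])
print(proj(d,[[.467,-.4,.01],[.495,-.292,.003],[.613,-.12,.047]]))
E
```

```text
0.1 [0.25682239 0.56919608 0.24899856] [ 2.10278768e-01  9.77641124e-01 -8.11671065e-04 -1.14489082e-04] [-1.11319621  0.68989161 -0.19454453  1.56623099  0.15731558  0.90250358
 -0.21512395] [ 0.19252047 -0.48988277  0.41448932]
[[ 8.60599246e-04  9.47762243e-01  3.18976471e-01  8.39845184e-02]
 [ 9.99999290e-01 -5.52865597e-04 -1.05529256e-03  8.41667672e-04]
 [-8.23815327e-04  3.18977153e-01 -9.47762047e-01 -1.35125662e-01]
 [ 0.00000000e+00  0.00000000e+00  0.00000000e+00  1.00000000e+00]]
[[-42.25720564 434.89013771]
 [  3.57885416 428.81706657]
 [ 83.4889171  468.10671579]]
```

View pics/w1.png

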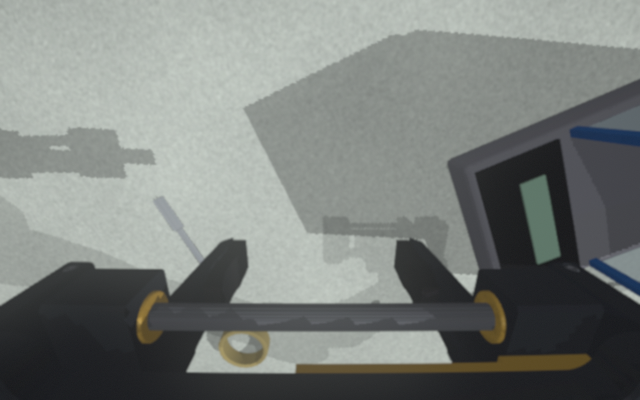

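The moves were refused, probably because each row needs every field. The arm hasn't moved, and the picture shows only the start pose: fingers, tape, scoop and balance. I'll send them again with full rows.

{"op": "drive_tool", "data": {
  "commands": [
    {"dx": -0.037, "dy": -0.024, "dz": 0, "wx": 0, "wy": 0, "wz": 0, "claw": 1},
    {"dx": -0.037, "dy": -0.024, "dz": 0, "wx": 0, "wy": 0, "wz": 0, "claw": 1}
  ],
  "grip_force": 15
}}

```text
clock: 0.35
tool_pos: [0.3041, 0.4955, 0.2493]
eef_rot: [0.209, 0.978, 0.0, -0.0]
contact_force: [0.6, 0.2, -0.3]
opening: 1.002
```

{"op": "drive_tool", "data": {
  "commands": [
    {"dx": -0.037, "dy": -0.024, "dz": 0, "wx": 0, "wy": 0, "wz": 0, "claw": 1},
    {"dx": -0.037, "dy": -0.024, "dz": 0, "wx": 0, "wy": 0, "wz": 0, "claw": 1},
    {"dx": -0.037, "dy": -0.024, "dz": 0, "wx": 0, "wy": 0, "wz": 0, "claw": 1},
    {"dx": -0.037, "dy": -0.024, "dz": 0, "wx": 0, "wy": 0, "wz": 0, "claw": 1},
    {"dx": -0.037, "dy": -0.024, "dz": 0, "wx": 0, "wy": 0, "wz": 0, "claw": 1},
    {"dx": -0.037, "dy": -0.024, "dz": 0, "wx": 0, "wy": 0, "wz": 0, "claw": 1},
    {"dx": -0.037, "dy": -0.024, "dz": 0, "wx": 0, "wy": 0, "wz": 0, "claw": 1},
    {"dx": -0.037, "dy": -0.024, "dz": 0, "wx": 0, "wy": 0, "wz": 0, "claw": 1}
  ]
}}

```text
clock: 1.15
tool_pos: [0.4963, 0.1971, 0.2496]
eef_rot: [0.21, 0.978, -0.0, -0.0]
contact_force: [0.3, 0.9, 0.0]
opening: 0.997
```

{"op": "drive_tool", "data": {
  "commands": [
    {"dx": -0.017, "dy": -0.042, "dz": 0, "wx": 0, "wy": 0, "wz": 0, "claw": 1},
    {"dx": -0.017, "dy": -0.042, "dz": 0, "wx": 0, "wy": 0, "wz": 0, "claw": 1},
    {"dx": -0.017, "dy": -0.042, "dz": 0, "wx": 0, "wy": 0, "wz": 0, "claw": 1},
    {"dx": -0.017, "dy": -0.042, "dz": 0, "wx": 0, "wy": 0, "wz": 0, "claw": 1},
    {"dx": -0.017, "dy": -0.042, "dz": 0, "wx": 0, "wy": 0, "wz": 0, "claw": 1},
    {"dx": -0.017, "dy": -0.042, "dz": 0, "wx": 0, "wy": 0, "wz": 0, "claw": 1},
    {"dx": -0.017, "dy": -0.042, "dz": 0, "wx": 0, "wy": 0, "wz": 0, "claw": 1},
    {"dx": -0.017, "dy": -0.042, "dz": 0, "wx": 0, "wy": 0, "wz": 0, "claw": 1},
    {"dx": -0.017, "dy": -0.042, "dz": 0, "wx": 0, "wy": 0, "wz": 0, "claw": 1},
    {"dx": -0.017, "dy": -0.042, "dz": 0, "wx": 0, "wy": 0, "wz": 0, "claw": 1},
    {"dx": -0.017, "dy": -0.042, "dz": 0, "wx": 0, "wy": 0, "wz": 0, "claw": 1},
    {"dx": -0.017, "dy": -0.042, "dz": 0, "wx": 0, "wy": 0, "wz": 0, "claw": 1}
  ]
}}

```text
clock: 2.35
tool_pos: [0.4737, -0.3463, 0.2495]
eef_rot: [0.21, 0.978, 0.0, -0.0]
contact_force: [0.5, 0.4, 0.4]
opening: 1.003
```

{"op": "drive_tool", "data": {
  "commands": [
    {"dx": 0, "dy": 0, "dz": 0, "wx": 0, "wy": 0, "wz": 0.149, "claw": 1},
    {"dx": 0, "dy": 0, "dz": 0, "wx": 0, "wy": 0, "wz": 0.149, "claw": 1},
    {"dx": 0, "dy": 0, "dz": 0, "wx": 0, "wy": 0, "wz": 0.149, "claw": 1},
    {"dx": 0, "dy": 0, "dz": 0, "wx": 0, "wy": 0, "wz": 0.149, "claw": 1},
    {"dx": 0, "dy": 0, "dz": 0, "wx": 0, "wy": 0, "wz": 0.149, "claw": 1},
    {"dx": 0, "dy": 0, "dz": 0, "wx": 0, "wy": 0, "wz": 0.149, "claw": 1},
    {"dx": 0, "dy": 0, "dz": 0, "wx": 0, "wy": 0, "wz": 0.149, "claw": 1},
    {"dx": 0, "dy": 0, "dz": 0, "wx": 0, "wy": 0, "wz": 0.149, "claw": 1},
    {"dx": 0, "dy": 0, "dz": 0, "wx": 0, "wy": 0, "wz": 0.149, "claw": 1},
    {"dx": 0, "dy": 0, "dz": 0, "wx": 0, "wy": 0, "wz": 0.149, "claw": 1},
    {"dx": 0, "dy": 0, "dz": 0, "wx": 0, "wy": 0, "wz": 0, "claw": 1},
    {"dx": 0, "dy": 0, "dz": 0, "wx": 0, "wy": 0, "wz": 0, "claw": 1}
  ]
}}

```text
clock: 3.55
tool_pos: [0.4743, -0.3442, 0.2495]
eef_rot: [0.816, 0.578, -0.0, -0.0]
contact_force: [-0.3, -1.3, -0.5]
opening: 1.0
```

```bash
python3 - <<'E'
from h import *
d=shot('wrist','w2');s=d['state'];print(s['clock'],s['tool_pos'],s['eef_rot'],s['q'],s['contact_force'])
print(proj(d,[[.467,-.4,.01],[.495,-.292,.003],[.613,-.12,.047]]))
E
```

```text
3.55 [ 0.47426288 -0.34424083  0.24948107] [ 8.16294908e-01  5.77635305e-01 -1.41744041e-04 -2.39607487e-04] [ 0.4716884   0.63825112  0.13293238  1.69748613 -0.10874959  0.81360005
  0.31443419] [-0.2603278  -1.32112502 -0.53602418]
[[329.45914527 207.8231819 ]
 [323.07841768 128.08469335]
 [379.21837051 -78.460009  ]]
```

View pics/w2.png

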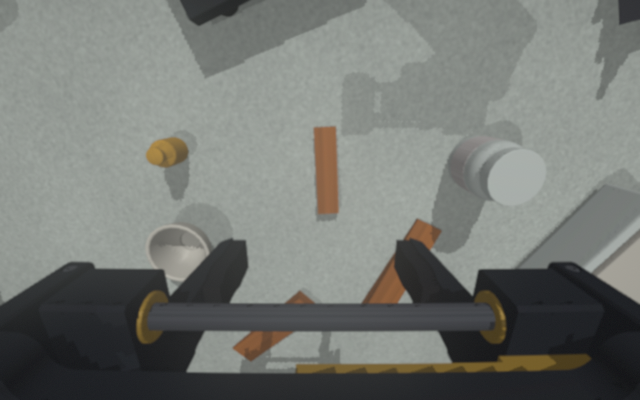

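The wrist view shows the target wedge clearly at (325,170), with the jar to its right, the mortar and weight to its left, and the slab at the top edge. I'll measure it.

```bash
cat > wd.py <<'E'
from h import *
def wedge(d,near):
    hsv=cv2.cvtColor(d['color'],cv2.COLOR_RGB2HSV)
    m=cv2.inRange(hsv,(4,110,40),(18,255,255))
    cs,_=cv2.findContours(m,cv2.RETR_EXTERNAL,cv2.CHAIN_APPROX_NONE)
    cs=[c for c in cs if cv2.contourArea(c)>150]
    c=min(cs,key=lambda c:-cv2.pointPolygonTest(c,near,True))
    P=ray(d,c[:,0],0.0); P2=None
    # slope-top: iterate height by position along axis
    h=np.full(len(P),.009)
    for _ in range(8):
        T=c2w(d);o=T[:3,3]
        P0=ray(d,c[:,0],0.0); Q=P0+(o-P0)*(h/o[2])[:,None]
        (ct,sz,a)=cv2.minAreaRect((Q[:,:2]*1000).astype(np.float32))
        b=cv2.boxPoints((ct,sz,a))/1000
        e=b[1]-b[0]; f=b[2]-b[1]; u=e if np.linalg.norm(e)>np.linalg.norm(f) else f
        u=u/np.linalg.norm(u); u=u if u[1]>0 else -u
        t=(Q[:,:2]-np.array(ct)/1000)@u
        h=np.clip(.009-t*.1,.003,.015)
    return np.array(ct)/1000,sz,u,np.degrees(np.arctan2(u[1],u[0])),c
if __name__=='__main__':
    d=load('w2');ct,sz,u,a,c=wedge(d,(326,170));print(ct,sz,u,a)
    print('thick',ct-u*.06,'thin',ct+u*.06)
    s=d['state'];M=R.from_quat(s['eef_rot']).as_matrix();print(M[:,0])
    g=ct-u*.035
    print('grasp',g,'delta tool',M.T@(np.r_[g,.012]-s['tool_pos']))
    d=load('scene0');print(wedge(d,(243,249))[:4])
    # slab corners from scene top, line fit
    hsv=cv2.cvtColor(d['color'],cv2.COLOR_RGB2GRAY); 
E
python3 wd.py
```

```text
[ 0.47992728 -0.34785376] (116.75446319580078, 26.931482315063477) [0.28882465 0.957382  ] 73.212395
thick [ 0.4625978  -0.40529668] thin [ 0.49725676 -0.29041084]
[3.32674869e-01 9.43041584e-01 4.54016097e-05]
grasp [ 0.46981841 -0.38136213] delta tool [-0.03649627  0.00828979  0.23747485]
(array([ 0.48400574, -0.35143326]), (118.0635757446289, 38.32069778442383), array([0.28773233, 0.95771086], dtype=float32), np.float32(73.277756))
```

{"op": "drive_tool", "data": {
  "commands": [
    {"dx": -0.0365, "dy": 0.008, "dz": 0, "wx": 0, "wy": 0, "wz": 0, "claw": 1},
    {"dx": 0, "dy": 0, "dz": 0.045, "wx": 0, "wy": 0, "wz": -0.045, "claw": 1},
    {"dx": 0, "dy": 0, "dz": 0.045, "wx": 0, "wy": 0, "wz": 0, "claw": 0.7},
    {"dx": 0, "dy": 0, "dz": 0.045, "wx": 0, "wy": 0, "wz": 0, "claw": 0.7},
    {"dx": 0, "dy": 0, "dz": 0.045, "wx": 0, "wy": 0, "wz": 0, "claw": 0.7},
    {"dx": 0, "dy": 0, "dz": 0.025, "wx": 0, "wy": 0, "wz": 0, "claw": 0.7},
    {"dx": 0, "dy": 0, "dz": 0.01, "wx": 0, "wy": 0, "wz": 0, "claw": 0.7},
    {"dx": 0, "dy": 0, "dz": 0, "wx": 0, "wy": 0, "wz": 0, "claw": 0.7},
    {"dx": 0, "dy": 0, "dz": 0, "wx": 0, "wy": 0, "wz": 0, "claw": 0.7}
  ]
}}

```text
clock: 4.5
tool_pos: [0.4703, -0.3823, 0.0359]
eef_rot: [0.804, 0.594, 0.0, 0.001]
contact_force: [-0.2, 0.7, -0.0]
opening: 0.702
```

```bash
python3 - <<'E'
from wd import *
d=shot('wrist','w3');s=d['state'];print(s['clock'],s['tool_pos'],s['eef_rot'],s['contact_force'])
M=R.from_quat(s['eef_rot']).as_matrix();print('xhead',np.degrees(np.arctan2(M[1,0],M[0,0])))
pts=np.array([[.4626,-.4053,.015],[.4973,-.2904,.003]]);print(proj(d,pts))
E
```

```text
4.5 [ 0.47031144 -0.3822536   0.03591179] [8.04114977e-01 5.94472795e-01 4.28005751e-04 1.00825895e-03] [-0.17940059  0.74197871 -0.01799476]
xhead 72.95013562917356
[[320.49999083 279.73793977]
 [319.68454315  84.7356757 ]]
```

View pics/w3.png

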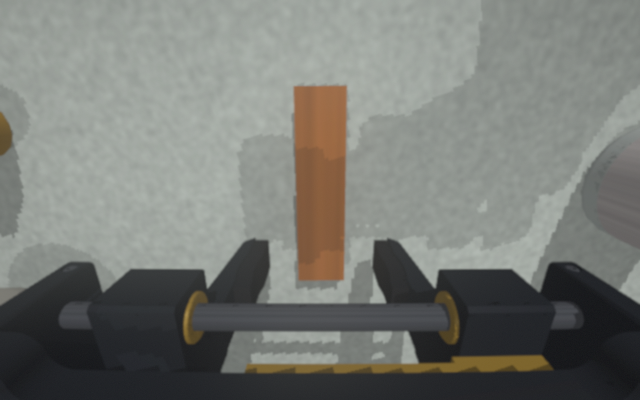

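The wedge is centred between the open fingers, from (320,85) to (320,280), which matches the prediction. I'll go down the last 22 mm and close.

{"op": "drive_tool", "data": {
  "commands": [
    {"dx": 0, "dy": 0, "dz": 0.016, "wx": 0, "wy": 0, "wz": 0, "claw": 0.7},
    {"dx": 0, "dy": 0, "dz": 0.006, "wx": 0, "wy": 0, "wz": 0, "claw": 0.7},
    {"dx": 0, "dy": 0, "dz": 0, "wx": 0, "wy": 0, "wz": 0, "claw": 0.7},
    {"dx": 0, "dy": 0, "dz": 0, "wx": 0, "wy": 0, "wz": 0, "claw": 0.25},
    {"dx": 0, "dy": 0, "dz": 0, "wx": 0, "wy": 0, "wz": 0, "claw": 0.25},
    {"dx": 0, "dy": 0, "dz": 0, "wx": 0, "wy": 0, "wz": 0, "claw": 0.25},
    {"dx": 0, "dy": 0, "dz": 0, "wx": 0, "wy": 0, "wz": 0, "claw": 0.25},
    {"dx": 0, "dy": 0, "dz": 0, "wx": 0, "wy": 0, "wz": 0, "claw": 0.25}
  ],
  "grip_force": 12
}}

```text
clock: 5.35
tool_pos: [0.4696, -0.3816, 0.0128]
eef_rot: [0.804, 0.594, 0.0, 0.0]
contact_force: [0.1, 0.5, 0.2]
opening: 0.341
```

```bash
python3 - <<'E'
from wd import *
d=load('w3');ct,sz,u,a,c=wedge(d,(320,180));print('w3',ct,sz,a)
d=shot('wrist','w4');s=d['state'];print(s['clock'],s['tool_pos'],s['eef_rot'],s['contact_force'],s['opening'])
ct,sz,u,a,c=wedge(d,(320,180));print(ct,sz,a)
# slab edges in scene0: top face mask
d=load('scene0');g=cv2.cvtColor(d['color'],cv2.COLOR_RGB2GRAY)
from collections import Counter
for (x,y) in [(335,205),(300,200),(315,215),(345,219),(308,212)]: print((x,y),g[y-3:y+4,x].tolist())
E
```

```text
w3 [ 0.47989008 -0.34818689] (118.42818450927734, 29.02189064025879) 73.19896
5.35 [ 0.4696465  -0.3815781   0.01281712] [8.04220006e-01 5.94331700e-01 6.89071379e-05 8.91384860e-05] [0.09317899 0.51378724 0.19872781] 0.34134263064880016
[ 0.47977533 -0.34781735] (118.82286834716797, 30.14592170715332) 72.41357
(335, 205) [35, 35, 28, 33, 29, 36, 31]
(300, 200) [29, 34, 28, 33, 35, 26, 34]
(315, 215) [36, 24, 39, 31, 25, 10, 16]
(345, 219) [26, 20, 12, 30, 131, 145, 141]
(308, 212) [33, 28, 14, 18, 26, 14, 4]
```

Gripped: the opening is 30.0 mm, and the wedge's centre is about 35 mm ahead of the TCP. Next I'll get the slab's pose from the far silhouette edges in both fixed views.

```bash
python3 - <<'E'
from h import *
def edges(fn,near,segs):
    d=load(fn);g=cv2.cvtColor(d['color'],cv2.COLOR_RGB2GRAY)
    m=cv2.morphologyEx(cv2.inRange(g,0,75),cv2.MORPH_OPEN,np.ones((3,3)))
    cs,_=cv2.findContours(m,cv2.RETR_EXTERNAL,cv2.CHAIN_APPROX_NONE)
    c=[c for c in cs if cv2.pointPolygonTest(c,near,False)>0][0][:,0].astype(float)
    out=[]
    for a,b in segs:
        a,b=map(np.array,(a,b));L=np.linalg.norm(b-a);u=(b-a)/L;n=np.array([-u[1],u[0]])
        t=(c-a)@u;e=(c-a)@n;k=(t>.12*L)&(t<.88*L)&(abs(e)<4)
        cc=c[k]-n*0.5*np.sign(n@(np.array(near)-a)) # contour pixel inside: half pixel outward
        P=ray(d,cc,.047)[:,:2]
        vx,vy,x,y=cv2.fitLine(P.astype(np.float32),cv2.DIST_HUBER,0,1e-4,1e-4).ravel()
        res=np.abs((P-[x,y])@[-vy,vx]).mean()
        print(fn,k.sum(),'ang',np.degrees(np.arctan2(vy,vx))%180,'pt',x,y,'res',res);out.append((np.array([x,y]),np.array([vx,vy])))
    A=np.c_[out[0][1],-out[1][1]];s=np.linalg.solve(A,out[1][0]-out[0][0]);k=out[0][0]+s[0]*out[0][1];print('corner',k);return out,k
o1,k1=edges('scene0',(335,200),[((283,193),(324,165)),((324,165),(375,190))])
o2,k2=edges('side0',(300,215),[((268,214),(311,186)),((311,186),(356,212))])
print('diag',np.linalg.norm(k1-k2),'expect .3111; centre',(k1+k2)/2, 'diag ang',np.degrees(np.arctan2(*(k2-k1)[::-1])))
E
```

```text
scene0 41 ang 91.119415 pt 0.39385933 -0.031221902 res 0.003144734652723541
scene0 39 ang 2.9776955 pt 0.4792875 0.087480314 res 0.0025137095707290923
corner [0.391629   0.08292054]
side0 32 ang 92.540276 pt 0.6054759 -0.025751553 res 0.0009173553034392495
side0 35 ang 3.483711 pt 0.49646628 -0.12838222 res 0.0011526102353494707
corner [ 0.6097232  -0.12148745]
diag 0.29891086 expect .3111; centre [ 0.5006761  -0.01928345] diag ang -43.144653
```

```bash
python3 - <<'E'
from h import *
print('jar',ray(load('w2'),[[515,178]],.095)); d=load('scene0'); print(ray(d,[[266,283]],.095),'beaker',ray(d,[[412,241]],0.0),'weight',ray(d,[[236,202]],0))
E
```

```text
jar [[ 0.67618201 -0.40350597  0.095     ]]
[[ 0.67870939 -0.40279706  0.095     ]] beaker [[0.80042514 0.05003352 0.        ]] weight [[ 0.2933125 -0.2521885  0.       ]]
```

{"op": "drive_tool", "data": {
  "commands": [
    {"dx": 0.02, "dy": 0, "dz": 0, "wx": 0, "wy": 0, "wz": 0, "claw": 0.25},
    {"dx": 0.03, "dy": 0, "dz": 0, "wx": 0, "wy": 0, "wz": 0, "claw": 0.25},
    {"dx": 0.03, "dy": 0, "dz": 0, "wx": 0, "wy": 0, "wz": 0, "claw": 0.25},
    {"dx": 0.02, "dy": 0, "dz": 0, "wx": 0, "wy": 0, "wz": 0, "claw": 0.25},
    {"dx": 0, "dy": 0, "dz": 0, "wx": 0, "wy": 0, "wz": 0, "claw": 0.25}
  ]
}}

```text
clock: 5.9
tool_pos: [0.5006, -0.2821, 0.0128]
eef_rot: [0.803, 0.596, 0.001, -0.001]
contact_force: [0.7, 0.2, 0.9]
opening: 0.335
```

{"op": "drive_tool", "data": {
  "commands": [
    {"dx": 0.02, "dy": 0.025, "dz": 0, "wx": 0, "wy": 0, "wz": 0, "claw": 0.25},
    {"dx": 0.02, "dy": 0.03, "dz": 0, "wx": 0, "wy": 0, "wz": 0, "claw": 0.25},
    {"dx": 0.015, "dy": 0.029, "dz": 0, "wx": 0, "wy": 0, "wz": 0, "claw": 0.25},
    {"dx": 0, "dy": 0, "dz": 0, "wx": 0, "wy": 0, "wz": -0.1, "claw": 0.25},
    {"dx": 0, "dy": 0, "dz": 0, "wx": 0, "wy": 0, "wz": -0.15, "claw": 0.25},
    {"dx": 0, "dy": 0, "dz": 0, "wx": 0, "wy": 0, "wz": -0.1, "claw": 0.25},
    {"dx": 0, "dy": 0, "dz": 0, "wx": 0, "wy": 0, "wz": 0, "claw": 0.25},
    {"dx": 0, "dy": 0, "dz": 0, "wx": 0, "wy": 0, "wz": 0, "claw": 0.25}
  ]
}}

```text
clock: 6.7
tool_pos: [0.5948, -0.2599, 0.0128]
eef_rot: [0.69, 0.724, -0.0, 0.0]
contact_force: [-0.1, -0.4, 1.7]
opening: 0.336
```

```bash
python3 - <<'E'
from wd import *
d=shot('wrist','w5');s=d['state'];print(s['clock'],s['tool_pos'],s['eef_rot'],s['contact_force'],s['opening'])
M=R.from_quat(s['eef_rot']).as_matrix();print('xhead',np.degrees(np.arctan2(M[1,0],M[0,0])))
ct,sz,u,a,c=wedge(d,(320,180));print(ct,sz,a, 'tool frame ct',M.T[:2,:2]@(ct-s['tool_pos'][:2]))
print(proj(d,[[.61,-.1215,.047],[.612,-.125,.047]]))
E
```

```text
6.7 [ 0.59481808 -0.25989906  0.01281093] [ 6.89977920e-01  7.23830184e-01 -4.41150566e-04  3.74513332e-04] [-0.14377609 -0.39856623  1.69774232] 0.3361897935093807
xhead 92.74326365738679
[ 0.59313959 -0.22430133] (30.18383026123047, 118.16085815429688) 92.40234 tool frame ct [3.56372414e-02 2.71569902e-05]
[[396.20320642 -83.56130336]
 [401.50407603 -68.66811846]]
```

View pics/w5.png

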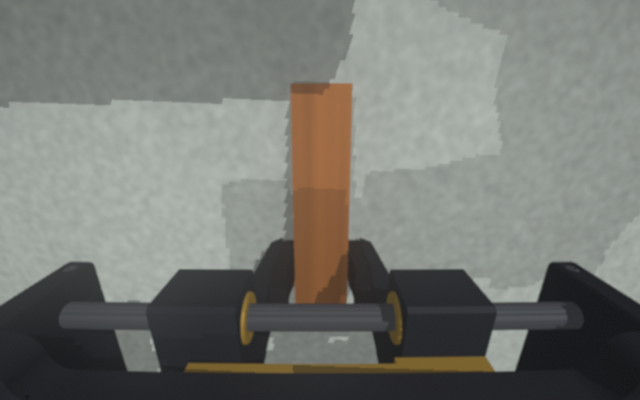

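The wedge runs straight ahead from (321,84) to (321,300) and the slab is still out of frame. I'll advance 30 mm, which stays clear of the foot, to bring the slab's edge into view. Eight pictures viewed so far.

{"op": "drive_tool", "data": {
  "commands": [
    {"dx": 0.015, "dy": 0, "dz": 0, "wx": 0, "wy": 0, "wz": 0, "claw": 0.25},
    {"dx": 0.015, "dy": 0, "dz": 0, "wx": 0, "wy": 0, "wz": 0, "claw": 0.25},
    {"dx": 0, "dy": 0, "dz": 0, "wx": 0, "wy": 0, "wz": 0, "claw": 0.25},
    {"dx": 0, "dy": 0, "dz": 0, "wx": 0, "wy": 0, "wz": 0, "claw": 0.25}
  ]
}}

```text
clock: 7.15
tool_pos: [0.5942, -0.2256, 0.0128]
eef_rot: [0.688, 0.726, 0.001, -0.001]
contact_force: [0.9, 1.3, 3.4]
opening: 0.339
```

```bash
python3 - <<'E'
from wd import *
d=shot('wrist','w6');s=d['state'];print(s['clock'],s['tool_pos'],s['contact_force'],s['opening'])
g=cv2.cvtColor(d['color'],cv2.COLOR_RGB2GRAY)
print('row10',[(x,int(g[10,x])) for x in range(0,640,40)]); 
for x in(60,200,320,370): print(x,[int(v) for v in g[0:110:5,x]])
E
```

```text
7.15 [ 0.59420199 -0.2256212   0.01276557] [0.88198306 1.31150955 3.4225108 ] 0.3386261647701142
row10 [(0, 44), (40, 46), (80, 47), (120, 47), (160, 47), (200, 50), (240, 50), (280, 49), (320, 51), (360, 54), (400, 59), (440, 155), (480, 145), (520, 146), (560, 146), (600, 145)]
60 [45, 45, 45, 47, 48, 48, 49, 49, 50, 50, 50, 41, 40, 51, 122, 121, 125, 128, 127, 131, 129, 132]
200 [48, 48, 50, 51, 50, 52, 52, 51, 52, 54, 51, 43, 43, 119, 131, 130, 132, 129, 129, 130, 131, 127]
320 [50, 51, 51, 52, 52, 52, 52, 55, 55, 56, 50, 44, 44, 100, 125, 129, 134, 94, 94, 95, 95, 95]
370 [52, 54, 54, 55, 57, 56, 58, 59, 59, 60, 57, 50, 51, 140, 170, 174, 178, 179, 177, 173, 174, 171]
```

View pics/w6.png

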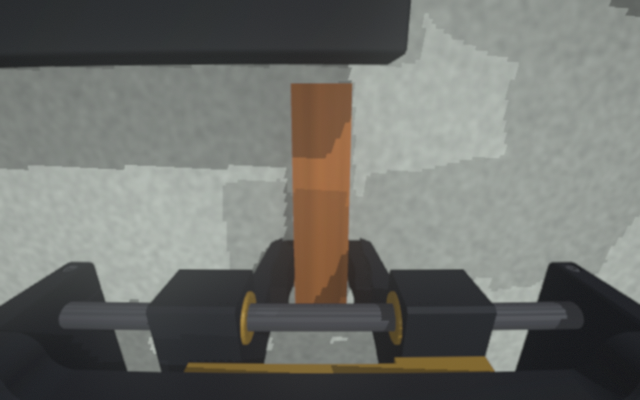

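The slab's front edge is visible: the top edge is at row ~52, and the right edge and corner are near (410,50). The wedge points straight at it with its thin end at (321,84).

```bash
python3 - <<'E'
from wd import *
d=load('w6');s=d['state'];M=R.from_quat(s['eef_rot']).as_matrix()
g=cv2.GaussianBlur(cv2.cvtColor(d['color'],cv2.COLOR_RGB2GRAY),(5,5),0).astype(float)
def fit(P):
    vx,vy,x,y=cv2.fitLine(np.float32(P),cv2.DIST_HUBER,0,1e-3,1e-3).ravel();return np.array([x,y]),np.array([vx,vy])
xs=range(20,390,10)
col=[(x,40+np.argmin(np.diff(g[40:60,x]))+.5) for x in xs]       # top->front face drop
rows=range(2,42,3); rgt=[(395+np.argmax(np.diff(g[y,395:425]))+.5,y) for y in rows]
print(np.array(col)[::6,1],np.array(rgt)[:,0])
a,u=fit(ray(d,col,.047)[:,:2]); b,v=fit(ray(d,rgt,.047)[:,:2])
k=a+np.linalg.solve(np.c_[u,-v],b-a)[0]*u
u=u*np.sign(u[0]);n=np.array([-u[1],u[0]])
print('edge ang',np.degrees(np.arctan2(u[1],u[0])),'side ang',np.degrees(np.arctan2(v[1],v[0])),'corner',k)
foot=k-.018*u+.018*n; ctr=k-.11*u+.11*n
ct,sz,w,ang,c=wedge(d,(320,180)); print('wedge',ct,sz,ang)
print('foot',foot,'slab ctr',ctr,'tool head',np.degrees(np.arctan2(M[1,0],M[0,0])))
print('foot in tool',M.T[:2,:2]@(foot-s['tool_pos'][:2]), 'wedge in tool',M.T[:2,:2]@(ct-s['tool_pos'][:2]))
print(s['contact_force'],r.get_state()['contact_force'])
E
```

```text
[53.5 50.5 50.5 49.5 48.5 48.5 49.5] [410.5 410.5 410.5 409.5 409.5 409.5 408.5 408.5 408.5 408.5 407.5 407.5
 407.5 407.5]
edge ang 3.086155 side ang -87.11315 corner [ 0.6165682  -0.12191905]
wedge [ 0.59242419 -0.18995889] (30.08368492126465, 118.21322631835938) 92.56472
foot [ 0.59762526 -0.10491423] slab ctr [ 0.5008056  -0.01800071] tool head 93.11206548024866
foot in tool [0.12034291 0.00997129] wedge in tool [0.03570617 0.0001609 ]
[0.88198306 1.31150955 3.4225108 ] [0.63162827 1.40389302 3.90077306]
```

{"op": "drive_tool", "data": {
  "commands": [
    {"dx": 0, "dy": 0.005, "dz": -0.0005, "wx": 0, "wy": 0, "wz": 0, "claw": 0.25},
    {"dx": 0, "dy": 0.004, "dz": 0, "wx": 0, "wy": 0, "wz": 0, "claw": 0.25},
    {"dx": 0, "dy": 0, "dz": 0, "wx": 0, "wy": 0, "wz": 0, "claw": 0.25},
    {"dx": 0, "dy": 0, "dz": 0, "wx": 0, "wy": 0, "wz": 0, "claw": 0.25},
    {"dx": 0, "dy": 0, "dz": 0, "wx": 0, "wy": 0, "wz": 0, "claw": 0.25}
  ]
}}

```text
clock: 7.7
tool_pos: [0.6025, -0.2279, 0.013]
eef_rot: [0.689, 0.725, -0.0, -0.0]
contact_force: [-0.0, -0.1, -0.8]
opening: 0.336
```

{"op": "drive_tool", "data": {
  "commands": [
    {"dx": 0.01, "dy": 0.001, "dz": 0, "wx": 0, "wy": 0, "wz": 0, "claw": 0.25},
    {"dx": 0.01, "dy": 0, "dz": 0, "wx": 0, "wy": 0, "wz": 0, "claw": 0.25},
    {"dx": 0.01, "dy": 0, "dz": 0, "wx": 0, "wy": 0, "wz": 0, "claw": 0.25},
    {"dx": 0.01, "dy": 0, "dz": 0, "wx": 0, "wy": 0, "wz": 0, "claw": 0.25},
    {"dx": 0.01, "dy": 0, "dz": 0, "wx": 0, "wy": 0, "wz": 0, "claw": 0.25},
    {"dx": 0.005, "dy": 0, "dz": 0, "wx": 0, "wy": 0, "wz": 0, "claw": 0.25},
    {"dx": 0, "dy": 0, "dz": 0, "wx": 0, "wy": 0, "wz": 0, "claw": 0.25},
    {"dx": 0, "dy": 0, "dz": 0, "wx": 0, "wy": 0, "wz": 0, "claw": 0.25},
    {"dx": 0, "dy": 0, "dz": 0, "wx": 0, "wy": 0, "wz": 0, "claw": 0.25}
  ]
}}

```text
clock: 8.6
tool_pos: [0.6009, -0.1736, 0.0132]
eef_rot: [0.689, 0.725, -0.0, 0.0]
contact_force: [-0.1, 0.3, 0.1]
opening: 0.341
```

```bash
cat > st.py <<'E'
from h import *
import sys
F=[];Mo=[];P=[]
def rd():
    for i in range(8):
        d=shot('side','tmp');s=d['state'];F.append(s['contact_force']);Mo.append(s['moment']);P.append(s['tool_pos'])
rd()
M=R.from_quat(r.get_state()['eef_rot']).as_matrix();F=np.mean(F,0);p=np.mean(P,0)
print('t',r.get_state()['clock'],'pos',p.round(4),'F tool',(M.T@F).round(2),'F w',F.round(2),'sd',np.std(P,0).round(4),'foot x in tool',(M.T[:2,:2]@(np.array([.5976,-.1049])-p[:2])).round(4))
E
python3 st.py
```

```text
t 9.0 pos [ 0.6009 -0.1732  0.0132] F tool [-0.13  0.18  0.4 ] F w [ 0.19 -0.12 -0.4 ] sd [0.     0.0003 0.    ] foot x in tool [0.0684 0.0003]
```

Lateral alignment is within 1 mm and about 12 mm remains. I'll creep from here.

{"op": "drive_tool", "data": {
  "commands": [
    {"dx": 0.004, "dy": 0, "dz": 0, "wx": 0, "wy": 0, "wz": 0, "claw": 0.25},
    {"dx": 0.003, "dy": 0, "dz": 0, "wx": 0, "wy": 0, "wz": 0, "claw": 0.25},
    {"dx": 0, "dy": 0, "dz": 0, "wx": 0, "wy": 0, "wz": 0, "claw": 0.25},
    {"dx": 0, "dy": 0, "dz": 0, "wx": 0, "wy": 0, "wz": 0, "claw": 0.25}
  ]
}}

```text
clock: 9.4
tool_pos: [0.6006, -0.1653, 0.0132]
eef_rot: [0.688, 0.725, 0.0, -0.0]
contact_force: [-0.0, 0.0, -0.5]
opening: 0.339
```

```bash
python3 st.py
```

```text
t 9.8 pos [ 0.6006 -0.1657  0.0132] F tool [ 0.06 -0.17  0.13] F w [-0.17  0.06 -0.13] sd [0.     0.0002 0.    ] foot x in tool [0.0608 0.0002]
```

{"op": "drive_tool", "data": {
  "commands": [
    {"dx": 0.002, "dy": 0, "dz": 0, "wx": 0, "wy": 0, "wz": 0, "claw": 0.25},
    {"dx": 0, "dy": 0, "dz": 0, "wx": 0, "wy": 0, "wz": 0, "claw": 0.25},
    {"dx": 0, "dy": 0, "dz": 0, "wx": 0, "wy": 0, "wz": 0, "claw": 0.25}
  ]
}}

```text
clock: 10.1
tool_pos: [0.6004, -0.1634, 0.0131]
eef_rot: [0.688, 0.725, 0.0, -0.0]
contact_force: [-0.2, -0.2, -1.4]
opening: 0.342
```

```bash
python3 st.py
```

```text
t 10.5 pos [ 0.6004 -0.1634  0.0131] F tool [ 0.27 -0.2   1.21] F w [-0.21  0.26 -1.21] sd [0. 0. 0.] foot x in tool [0.0586 0.0002]
```

{"op": "drive_tool", "data": {
  "commands": [
    {"dx": 0.001, "dy": 0, "dz": 0, "wx": 0, "wy": 0, "wz": 0, "claw": 0.25},
    {"dx": 0, "dy": 0, "dz": 0, "wx": 0, "wy": 0, "wz": 0, "claw": 0.25},
    {"dx": 0, "dy": 0, "dz": 0, "wx": 0, "wy": 0, "wz": 0, "claw": 0.25}
  ]
}}

```text
clock: 10.8
tool_pos: [0.6004, -0.1629, 0.0132]
eef_rot: [0.689, 0.725, -0.0, 0.0]
contact_force: [0.4, -0.6, -2.0]
opening: 0.34
```

```bash
python3 st.py
```

```text
t 11.2 pos [ 0.6004 -0.1629  0.0132] F tool [-0.73  0.13  1.5 ] F w [ 0.16 -0.72 -1.49] sd [0. 0. 0.] foot x in tool [0.058  0.0002]
```

Contact shows as about 0.7 N of resistance with 1.5 N of downward load, so the wedge may be held slightly off the bench. I'll release it to settle flat, grip again and finish the push.

{"op": "drive_tool", "data": {
  "commands": [
    {"dx": 0, "dy": 0, "dz": 0, "wx": 0, "wy": 0, "wz": 0, "claw": 0.45},
    {"dx": 0, "dy": 0, "dz": 0, "wx": 0, "wy": 0, "wz": 0, "claw": 0.45},
    {"dx": 0, "dy": 0, "dz": 0, "wx": 0, "wy": 0, "wz": 0, "claw": 0.45},
    {"dx": 0, "dy": 0, "dz": 0, "wx": 0, "wy": 0, "wz": 0, "claw": 0.25},
    {"dx": 0, "dy": 0, "dz": 0, "wx": 0, "wy": 0, "wz": 0, "claw": 0.25},
    {"dx": 0, "dy": 0, "dz": 0, "wx": 0, "wy": 0, "wz": 0, "claw": 0.25},
    {"dx": 0, "dy": 0, "dz": 0, "wx": 0, "wy": 0, "wz": 0, "claw": 0.25}
  ]
}}

```text
clock: 11.9
tool_pos: [0.6005, -0.1625, 0.0132]
eef_rot: [0.688, 0.725, 0.0, -0.0]
contact_force: [0.4, -1.4, 1.1]
opening: 0.336
```

```bash
python3 st.py
```

```text
t 12.3 pos [ 0.6005 -0.1625  0.0133] F tool [ 0.17  0.23 -0.94] F w [0.22 0.18 0.94] sd [0. 0. 0.] foot x in tool [0.0577 0.0001]
```

{"op": "drive_tool", "data": {
  "commands": [
    {"dx": 0.001, "dy": 0, "dz": 0, "wx": 0, "wy": 0, "wz": 0, "claw": 0.25},
    {"dx": 0, "dy": 0, "dz": 0, "wx": 0, "wy": 0, "wz": 0, "claw": 0.25},
    {"dx": 0, "dy": 0, "dz": 0, "wx": 0, "wy": 0, "wz": 0, "claw": 0.25}
  ]
}}

```text
clock: 12.6
tool_pos: [0.6004, -0.162, 0.0133]
eef_rot: [0.689, 0.725, -0.0, 0.0]
contact_force: [-0.0, -0.6, 0.2]
opening: 0.34
```

```bash
python3 st.py
```

```text
t 13.0 pos [ 0.6004 -0.1619  0.0133] F tool [-0.95  0.01 -1.13] F w [ 0.06 -0.95  1.13] sd [0. 0. 0.] foot x in tool [0.0571 0.0002]
```

{"op": "drive_tool", "data": {
  "commands": [
    {"dx": 0.001, "dy": 0, "dz": 0, "wx": 0, "wy": 0, "wz": 0, "claw": 0.25},
    {"dx": 0, "dy": 0, "dz": 0, "wx": 0, "wy": 0, "wz": 0, "claw": 0.25},
    {"dx": 0, "dy": 0, "dz": 0, "wx": 0, "wy": 0, "wz": 0, "claw": 0.25}
  ]
}}

```text
clock: 13.3
tool_pos: [0.6003, -0.1606, 0.0132]
eef_rot: [0.688, 0.725, 0.0, -0.0]
contact_force: [-0.5, -0.3, 1.1]
opening: 0.336
```

```bash
python3 st.py; python3 - <<'E'
from wd import *
d=shot('wrist','w7');ct,sz,u,a,c=wedge(d,(321,200));print(ct,sz,a)
cv2.imwrite('pics/diff.png',0*d['color'])
a=load('side0')['color'].astype(int);b=shot('side','side1')['color'].astype(int)
E
```

```text
t 13.7 pos [ 0.6003 -0.1606  0.0132] F tool [-0.94 -0.11 -1.98] F w [-0.06 -0.95  1.98] sd [0. 0. 0.] foot x in tool [0.0558 0.0002]
[ 0.60040277 -0.16495901] (31.138568878173828, 44.590171813964844) 93.01998
```

{"op": "drive_tool", "data": {
  "commands": [
    {"dx": 0.001, "dy": 0, "dz": 0, "wx": 0, "wy": 0, "wz": 0, "claw": 0.25},
    {"dx": 0, "dy": 0, "dz": 0, "wx": 0, "wy": 0, "wz": 0, "claw": 0.25},
    {"dx": 0, "dy": 0, "dz": 0, "wx": 0, "wy": 0, "wz": 0, "claw": 0.25}
  ]
}}

```text
clock: 14.1
tool_pos: [0.6003, -0.16, 0.0133]
eef_rot: [0.689, 0.725, -0.0, 0.0]
contact_force: [-0.0, -2.2, 2.4]
opening: 0.341
```

```bash
python3 st.py
```

```text
t 14.5 pos [ 0.6003 -0.16    0.0133] F tool [-2.44  0.34 -1.91] F w [ 0.47 -2.41  1.91] sd [0. 0. 0.] foot x in tool [0.0552 0.0001]
```

Resistance is now 2.4 N at the predicted position, so the wedge is snug. I'll release it and lift.

{"op": "drive_tool", "data": {
  "commands": [
    {"dx": 0, "dy": 0, "dz": 0, "wx": 0, "wy": 0, "wz": 0, "claw": 0.5},
    {"dx": 0, "dy": 0, "dz": 0, "wx": 0, "wy": 0, "wz": 0, "claw": 0.5},
    {"dx": 0, "dy": 0, "dz": 0, "wx": 0, "wy": 0, "wz": 0, "claw": 0.5},
    {"dx": 0, "dy": 0, "dz": -0.015, "wx": 0, "wy": 0, "wz": 0, "claw": 0.5},
    {"dx": 0, "dy": 0, "dz": -0.04, "wx": 0, "wy": 0, "wz": 0, "claw": 0.5},
    {"dx": -0.02, "dy": 0, "dz": -0.045, "wx": 0, "wy": 0, "wz": 0, "claw": 0.5},
    {"dx": -0.02, "dy": 0, "dz": -0.045, "wx": 0, "wy": 0, "wz": 0, "claw": 0},
    {"dx": 0, "dy": 0, "dz": 0, "wx": 0, "wy": 0, "wz": 0, "claw": 0},
    {"dx": 0, "dy": 0, "dz": 0, "wx": 0, "wy": 0, "wz": 0, "claw": 0},
    {"dx": 0, "dy": 0, "dz": 0, "wx": 0, "wy": 0, "wz": 0, "claw": 0}
  ]
}}

```text
clock: 15.5
tool_pos: [0.6015, -0.1981, 0.1575]
eef_rot: [0.688, 0.726, -0.0, -0.001]
contact_force: [-0.8, 0.1, -0.1]
opening: 0.163
```

```bash
python3 st.py; python3 - <<'E'
from wd import *
d=shot('wrist','w8');print(proj(d,[[.6166,-.1219,.047],[.5976,-.1049,.047],[.603,-.2,.015]]),d['state']['opening'])
E
```

```text
t 15.9 pos [ 0.6017 -0.1985  0.1571] F tool [ 0.05 -0.05 -0.03] F w [-0.06  0.05  0.03] sd [0.0002 0.0004 0.0003] foot x in tool [0.0937 0.0008]
[[342.82617658 115.89674659]
 [321.61054519  93.41367445]
 [321.80278345 191.69605324]] 0.010460308008137978
```

View pics/w8.png

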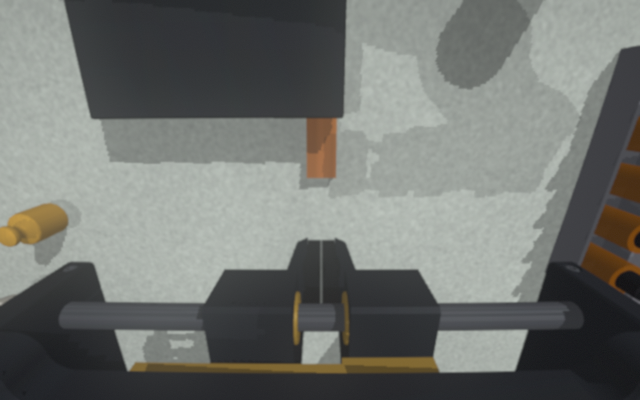

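The slab's corner is at (343,117) against a predicted (343,116), so it hasn't moved. The wedge sits under the bare corner in line with the foot at column 321. Next I'll move the closed fingertips over the foot.

{"op": "drive_tool", "data": {
  "commands": [
    {"dx": 0.04, "dy": 0.001, "dz": 0, "wx": 0, "wy": 0, "wz": 0, "claw": 0},
    {"dx": 0.04, "dy": 0, "dz": 0.02, "wx": 0, "wy": 0, "wz": 0, "claw": 0},
    {"dx": 0.0135, "dy": 0, "dz": 0.03, "wx": 0, "wy": 0, "wz": 0, "claw": 0},
    {"dx": 0, "dy": 0, "dz": 0.03, "wx": 0, "wy": 0, "wz": 0, "claw": 0},
    {"dx": 0, "dy": 0, "dz": 0.012, "wx": 0, "wy": 0, "wz": 0, "claw": 0},
    {"dx": 0, "dy": 0, "dz": 0, "wx": 0, "wy": 0, "wz": 0, "claw": 0},
    {"dx": 0, "dy": 0, "dz": 0, "wx": 0, "wy": 0, "wz": 0, "claw": 0},
    {"dx": 0, "dy": 0, "dz": 0, "wx": 0, "wy": 0, "wz": 0, "claw": 0}
  ]
}}

```text
clock: 16.75
tool_pos: [0.5995, -0.1071, 0.0676]
eef_rot: [0.689, 0.725, 0.001, 0.001]
contact_force: [-0.5, 0.1, 0.1]
opening: 0.007
```

```bash
python3 st.py
```

```text
t 17.15 pos [ 0.5991 -0.1066  0.0672] F tool [ 0.03 -0.16  0.13] F w [-0.17  0.03 -0.13] sd [0.0003 0.0003 0.0004] foot x in tool [ 0.0018 -0.0014]
```

{"op": "drive_tool", "data": {
  "commands": [
    {"dx": 0.0015, "dy": -0.001, "dz": 0.005, "wx": 0, "wy": 0, "wz": 0, "claw": 0},
    {"dx": 0, "dy": 0, "dz": 0.002, "wx": 0, "wy": 0, "wz": 0, "claw": 0},
    {"dx": 0, "dy": 0, "dz": 0.001, "wx": 0, "wy": 0, "wz": 0, "claw": 0},
    {"dx": 0, "dy": 0, "dz": 0.001, "wx": 0, "wy": 0, "wz": 0, "claw": 0},
    {"dx": 0, "dy": 0, "dz": 0, "wx": 0, "wy": 0, "wz": 0, "claw": 0},
    {"dx": 0, "dy": 0, "dz": 0, "wx": 0, "wy": 0, "wz": 0, "claw": 0},
    {"dx": 0, "dy": 0, "dz": 0, "wx": 0, "wy": 0, "wz": 0, "claw": 0}
  ]
}}

```text
clock: 17.85
tool_pos: [0.597, -0.1043, 0.0583]
eef_rot: [0.688, 0.725, 0.0, -0.001]
contact_force: [-3.3, 0.7, 12.2]
opening: 0.009
```

```bash
python3 st.py
```

```text
t 18.25 pos [ 0.597  -0.1043  0.0583] F tool [  1.35  -3.21 -12.18] F w [-3.26  1.18 12.18] sd [0. 0. 0.] foot x in tool [-0.0006  0.0006]
```

{"op": "drive_tool", "data": {
  "commands": [
    {"dx": 0, "dy": -0.0005, "dz": 0.0005, "wx": 0, "wy": 0, "wz": 0, "claw": 0},
    {"dx": 0, "dy": 0, "dz": 0, "wx": 0, "wy": 0, "wz": 0, "claw": 0},
    {"dx": 0, "dy": 0, "dz": 0, "wx": 0, "wy": 0, "wz": 0, "claw": 0}
  ]
}}

```text
clock: 18.55
tool_pos: [0.5969, -0.1043, 0.0583]
eef_rot: [0.688, 0.725, 0.0, -0.0]
contact_force: [-3.3, 0.8, 14.5]
opening: 0.006
```

```bash
python3 st.py
```

```text
t 18.95 pos [ 0.5969 -0.1043  0.0583] F tool [  1.45  -3.19 -14.4 ] F w [-3.27  1.27 14.4 ] sd [0. 0. 0.] foot x in tool [-0.0006  0.0006]
```

The height hasn't changed under 14 N, so the corner is supported. I'll bring the press up to about 20 N.

{"op": "drive_tool", "data": {
  "commands": [
    {"dx": 0, "dy": -0.0005, "dz": 0.0007, "wx": 0, "wy": 0, "wz": 0, "claw": 0},
    {"dx": 0, "dy": 0, "dz": 0.0005, "wx": 0, "wy": 0, "wz": 0, "claw": 0},
    {"dx": 0, "dy": 0, "dz": 0, "wx": 0, "wy": 0, "wz": 0, "claw": 0},
    {"dx": 0, "dy": 0, "dz": 0, "wx": 0, "wy": 0, "wz": 0, "claw": 0}
  ]
}}

```text
clock: 19.35
tool_pos: [0.597, -0.1043, 0.0581]
eef_rot: [0.688, 0.725, 0.001, 0.0]
contact_force: [-3.8, 1.9, 22.1]
opening: 0.005
```

```bash
python3 st.py; python3 - <<'E'
from h import *
# slab/level motion check: scene view before vs now, track level (green) and slab corner in scene
def meas(fn):
    d=load(fn);hsv=cv2.cvtColor(d['color'],cv2.COLOR_RGB2HSV)
    m=cv2.inRange(hsv,(60,80,30),(95,255,255))[140:215,270:385]
    M=cv2.moments(m,True);return (270+M['m10']/M['m00'],140+M['m01']/M['m00'],M['m00'])
shot('scene','scene9');print(meas('scene0'),meas('scene9'))
a=load('scene0')['color'];b=load('scene9')['color'];o=np.hstack([x[155:275,215:395,::-1] for x in(a,b)])
cv2.imwrite('pics/cmp.png',cv2.resize(o,None,fx=2.2,fy=2.2,interpolation=2))
E
```

```text
t 19.75 pos [ 0.597  -0.1044  0.0581] F tool [  2.41  -4.17 -22.07] F w [-4.33  2.17 22.06] sd [0. 0. 0.] foot x in tool [-0.0006  0.0006]
(322.0744680851064, 176.02127659574467, 94.0) (332.625, 189.375, 8.0)
```

View pics/cmp.png

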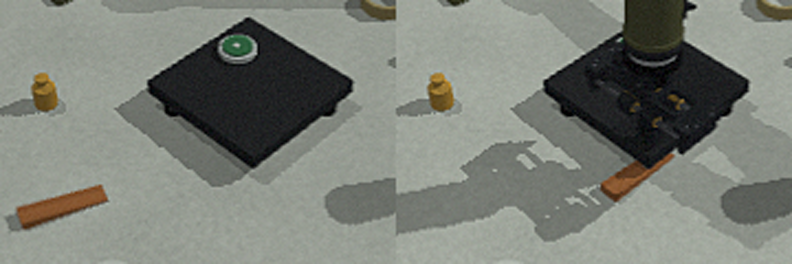

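In the before/after pair, the slab's outline is unchanged (left corner 148 vs 544-396, right corner 352 vs 748-396). The wedge is under the bare corner and the press holds at 22 N. I'll hand the job in.

```bash
python3 -c "
from plant import r
print(r.get_state()['contact_force'],r.finish_job())"
```

```text
the job is handed in; nothing more can be done
[-3.66967842  1.96159673 22.14889946] None
```

I slid the 120 x 30 mm wedge, thin end first, under the bare foot until it was snug. I then let go of it, pressed down over the foot with the closed fingertips, and handed the job in while still pressing.

- **Wedge fit:** resistance on the final 1 mm steps rose to about 2.4 N. It stopped with the foot within about 1 mm of where the wedge should first touch it.
- **Off the bench briefly:** at first touch the wedge seemed to be held slightly off the bench. I released it to settle flat and gripped it again before the last few millimetres.
- **Press:** I was holding about 22 N down at hand-in, at about 20 s of the 61 s allowed. There was also a sideways force of about 4 N that I did not fully remove.
- **Level and position:** the corner sank about 0.2 mm as the press went from 12 to 22 N, so it is supported and did not tip. The slab's corners are where they were in the before/after pictures, to about a pixel.
- **What I could not check:** the gripper hid the spirit level in the last picture, so I judged level only from the corner height and the unchanged outline. My first slab estimate from the fixed cameras was off by up to about 7 mm, so I used the wrist camera's measurement instead.
- **Pictures and refused moves:** I viewed 11 pictures, one over the budget. The first move calls were refused because the rows were incomplete; the arm did not move.

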